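Hold the shelf rock over its pins

ROBOT

A 6-joint arm with a two-finger parallel gripper is mounted at the origin on the work surface. World frame = base frame: x ahead of the robot, y to its left, z up, the work surface at z = 0. Lengths are in m, angles in rad, forces in N, time in s.
With the tool pointing down it reaches from about 0.35 to 0.775 m from the base axis. Payload 7.3 kg.
Tool frame: the origin (TCP) lies at the centre of the arm's flange, where the gripper is bolted on; the fingertips stand 178 mm ahead of it and the grasp point (between the pads) lies 159 mm ahead of it (tip_extent is the distance from the TCP to the fingertips, in m); z points along the fingers, y is the line along which they close (so a half turn about z gives the same grasp; the last joint's range is limited). The gripper opens to 92 mm and grips with 3 to 60 N. Pads are 19 mm wide; open, the fingers measure 130 mm over their backs; the gripper's body (75 mm by 190 mm) begins 47 mm behind the grasp point.
Start: joints at [-1.38, 0.342, 1.524, -0, 1.275, -0.146], TCP at [0.174, -0.495, 0.405] pointing down, gripper open.
Joint ranges: [-2.53, 2.53], [-0.77, 2.02], [0.04, 2.7], [-1, 4.14], [0.28, 2.66], [-3.11, 3.11]. Speed limits (rad/s): [2.57, 2.57, 3.14, 3.14, 3.14, 3.14].

INTERFACE

Orientations are given as [roll, pitch, yaw] about the fixed x, y, z axes, in that order (R = Rz(yaw) Ry(pitch) Rx(roll)).
In Python, from cell import * gives the robot as it stands.
- The arm moves only by the tool arm_command, never from a script. Its arguments are lists of equal length, an entry for each row: "xyz": the shift along the world's x, y, z in mm, a list of three; "spin": the turn about the world's z in degrees. In form: {"xyz": [[tx, ty, tz], ...], "spin": [spin, ...]}. A call has 1 to 20 rows; each row shifts and turns the commanded pose from where the row before left it; what a row does not reach is not made up. A row lasts 1/10 s, in which the tool goes at most 50 mm and 8.59 degrees, less where a joint would pass 70% of its speed; a pose out of reach is approached as far as the arm can. A call with a gripper value outside its range is refused whole. "jaw" is the opening, from -1 (shut) to 1 (fully open), set as the call begins (left out, the last holds). The fingers move at their own pace and stop on an object; "squeeze" is the grip in N (left out, the last holds). Time passes only in rows, so rows that do not move let the fingers close. It gives the time, the measured TCP pose, the force, the opening and the grip force at its end, in the units of the state.
- observe(): the state, without advancing time (a new reading comes with each control period).
- read_camera(name): name is "scene" or "top" or "wrist"; returns a dict with "img" (384x512x3 uint8, red, green, blue), "depth" (384x512 float32, m along the optical axis (not along the pixel's ray), 0 where there is no reading), "fx", "fy", "cx", "cy" (pixels), "world_from_camera" (4x4, takes a point from camera to world coordinates). Camera axes: x right, y up, looking along -z (the intrinsics and any distortion apply to the point x, -y, -z); pixel columns grow to the right and rows downward; lengths in m; the calibration is good to about 2 mm. A picture is of the moment at which its call begins.
- hand_in(): hands the job in; it is judged then, once.
The state is a dict: "time": time; "qpos": joint angles; "qvel": joint speeds; "joint_efforts": joint torques, N m; "tool_pos": TCP position; "tool_rot": TCP orientation; "contact_force": force on the tool from outside, world axes, zero at the start; "torque": the same for the moment, N m; "opening": finger opening in m; "grip_force": force on a finger pad.
Only numpy, scipy, OpenCV 4.12 (cv2) and the standard library are available. Lean on these libraries where they do the work, as an engineer would, in place of code of your own. Each camera call takes 0.05 s, during which the arm holds its last target. There are 200 camera calls.

TASK

Pick up the flat shelf rock with the two drilled holes from the bench, gripping it gently because dry reef rock crumbles, and carry it over the rim into the dry tank without knocking the glass, the rocks or the other things about. Hold it level about a centimetre above the tips of the two grey pins on the pinned pillar, each hole lined up with a pin so that it could be lowered straight on (either way round), but touching nothing, so that I can pack putty round the pins; finish while still holding it there.

Things in the scene. Friction and masses are not known exactly. Their poses are not given: they have to be found in the camera images.
- shelf_rock: the shelf rock: the only flat slab, porous cream rock, about 140 mm long (its x), 75 mm wide over its rough end lobes (y), 36 mm thick (z up), about 0.45 kg, loose on the bench. Two 18 mm holes are drilled straight through it at x = +45 and -45 mm, y = 0. Origin: centre of the underside. It crumbles if a finger presses it with over about 60 N; a grip of 20 to 40 N carries it
- waist (a point): middle of the shelf rock's waist, 20 mm above its underside: here it is 56 mm wide, between two nearly flat upright faces at y = +-28 mm of the rock, each 44 mm long in x: the place to grip it from above
- hole_a (a point): centre of the lower mouth of one drilled hole of the shelf rock (rock x = +45 mm, on its underside)
- hole_b (a point): centre of the lower mouth of the other drilled hole (rock x = -45 mm, on its underside)
- pinned_pillar: the rock pillar in the tank that carries the pins, fixed, about 170 x 145 mm wide, its top sawn flat 100 mm above its origin. Two upright grey plastic rods of 10 mm diameter stand 30 mm out of the flat top, at x = +45 and -45 mm, y = 0 of the pillar. Origin: centre of its underside, on the tank's inner floor
- pin_a (a point): centre of the tip of one pin (pillar x = +45 mm, 130 mm above the pillar's origin)
- pin_b (a point): centre of the tip of the other pin (pillar x = -45 mm, 130 mm above the pillar's origin)
- tank: the empty glass tank, fixed: 400 (x) by 500 mm (y) outside, 8 mm glass, open above, rim 210 mm above the bench, inner floor (white board) 24 mm above the bench, on a 430 x 530 mm pink foam mat. A black overflow box, 90 x 110 mm, fills its +x -y corner up to 11 mm below the rim; a black pump sticks 67 mm inwards from the +x wall at y = +130 mm. Origin: centre of the mat's underside
- plain_pillar: a similar rock pillar in the tank, fixed, peaked and without pins, about 160 x 120 mm wide, 112 mm high. Origin: centre of its underside, on the tank's inner floor
- small_rock: a loose lump of rock on the tank's floor, about 70 mm wide, 45 mm high; leave it alone. Origin: underside
- round_rock: a loose roundish rock on the bench, without holes, about 100 mm wide, 63 mm high; leave it alone. Origin: underside
- long_rock: a loose longish rock on the bench, without holes, about 130 x 75 mm, 46 mm high; leave it alone. Origin: underside
- putty_tub: a white tub with a grey lid on the bench, 60 mm wide, 48 mm high, loose; leave it alone. Origin: underside
- magnet_cleaner: a black magnet glass cleaner on the bench, 85 x 45 mm, 50 mm high, loose; leave it alone. Origin: underside
- ball_valve: a grey ball valve with a red handle on the bench, 92 mm long, 71 mm high, loose; leave it alone. Origin: underside
Things that resemble listed ones, but are neither listed nor needed, are in the scene too. Leave any green or purple look-alike of the shelf_rock alone.

How it is judged:
By the outcome, as a careful person would: the job done as asked, in the order asked, and still so for the second after the job is handed in, while the arm keeps its last pose, push and grip.
It also fails if it takes over 50 s, if anything falls off the work surface, if the arm or the gripper's body presses on something with over 40 N, if the wrist force passes 120 N, or if a joint passes its speed limit or range.

## Working session

There is one attempt and no reset: what is moved stays moved. The work goes in short steps, Python scripts to look and compute and a tool call to move; the robot and the scene stay as the last step left them, time stands still between calls to the robot, and variables do not carry over. Pictures are saved under pics/ and viewed, at most 10 in all, crops included, and the job is handed in when it is done.

Besides the shell and the picture viewer there is one more tool, called after ">>>" by a JSON object that holds its "method" and its "body". arm_command: Moves the arm, as the interface text tells. Its arguments: {"type":"object","properties":{"xyz":{"type":"array","items":{"type":"array","items":{"type":"number"}}},"spin":{"type":"array","items":{"type":"number"}},"jaw":{"type":"number"},"squeeze":{"type":"number"}},"required":["xyz","spin"]}

```bash
ls; mkdir -p pics
cat > h.py <<'E'
from cell import *
import numpy as np, cv2
def grab(n,f=None):
    c=read_camera(n)
    if f: cv2.imwrite('pics/'+f,c['img'][:,:,::-1])
    np.savez(''+n+'.npz',**{k:np.asarray(v) for k,v in c.items()})
    return c
def load(n): return dict(np.load(''+n+'.npz'))
def cloud(c):
    h,w=c['depth'].shape; u,v=np.meshgrid(np.arange(w),np.arange(h)); d=c['depth']
    p=np.stack([(u-c['cx'])/c['fx']*d,-(v-c['cy'])/c['fy']*d,-d],-1)
    T=np.array(c['world_from_camera']); q=p@T[:3,:3].T+T[:3,3]; q[d<=0]=np.nan
    return q
E
python3 - <<'E'
from h import *
a=grab('scene');b=grab('top')
for c in(a,b): print({k:(np.round(v,3).tolist() if k!='img' else 0) for k,v in c.items() if k not in('img','depth')}, (c['depth']==0).mean())
cv2.imwrite('pics/1.png',cv2.resize(np.vstack([a['img'],b['img']])[:,:,::-1],None,fx=.78,fy=.78))
cv2.imwrite('pics/top.png',cv2.resize(b['img'][:,:,::-1],(800,600)))
cv2.imwrite('pics/scene.png',cv2.resize(a['img'][:,:,::-1],(800,600)))
print(observe())
E
```

```text
pics
{'fx': 452.905, 'fy': 452.905, 'cx': 248.096, 'cy': 189.595, 'world_from_camera': [[0.237, -0.595, 0.768, 1.587], [0.971, 0.155, -0.179, -0.162], [-0.012, 0.788, 0.615, 0.984], [0.0, 0.0, 0.0, 1.0]]} 0.003946940104166667
{'fx': 425.258, 'fy': 425.258, 'cx': 257.547, 'cy': 191.119, 'world_from_camera': [[0.012, 0.997, -0.079, 0.389], [-1.0, 0.014, 0.023, 0.127], [0.024, 0.079, 0.997, 1.458], [0.0, 0.0, 0.0, 1.0]]} 0.004063924153645833
{'time': 0.1, 'qpos': array([-1.38000368e+00,  3.42685003e-01,  1.52489182e+00,  1.67271843e-05,
        1.27538782e+00, -1.45989960e-01]), 'qvel': array([-0.00011682, -0.00165061, -0.00353577,  0.00013713, -0.00035149,
       -0.00080362]), 'joint_efforts': array([ 1.65262820e-03, -4.32003307e+01, -2.44695371e+01,  7.18154199e-02,
        5.26594778e-02, -4.29363229e-05]), 'tool_pos': array([ 0.17349563, -0.49539421,  0.40410806]), 'tool_rot': array([-3.14023759e+00, -2.15411699e-04,  3.36777583e-01]), 'contact_force': array([-0.57095784,  0.22757919,  0.08121177]), 'torque': array([0.03947258, 0.01256637, 0.03585876]), 'grip_force': 0.0, 'opening': 0.09169650442496939}
```

View pics/top.png

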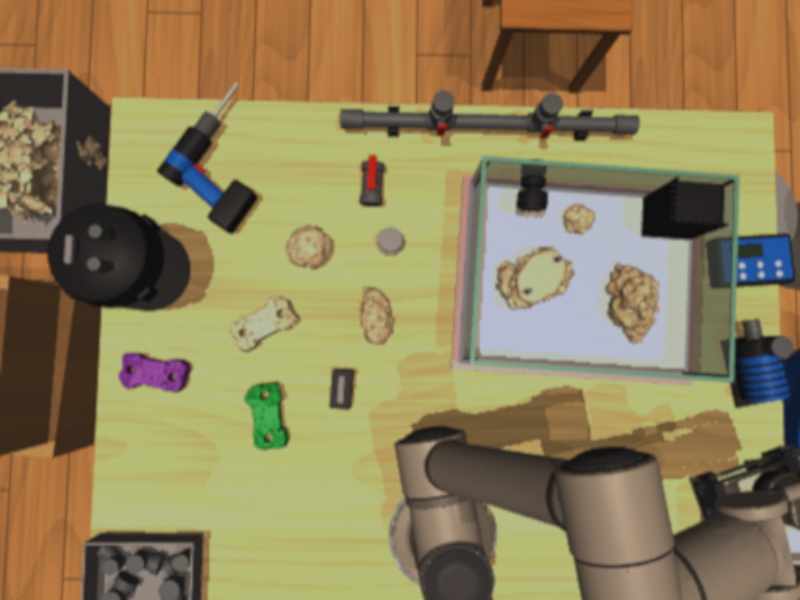

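View pics/scene.png

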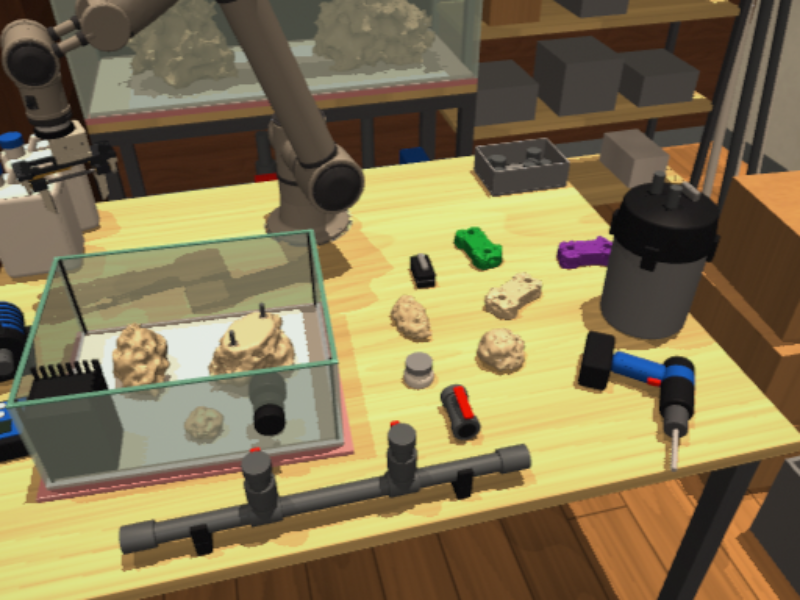

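The top view shows these candidates (800x600 pixels): cream slab (265,323), green look-alike (267,415), purple look-alike (154,373), long rock (376,315) and round rock (310,247). Neither of those last two rocks has holes. I choose the cream slab with two holes at (265,323). The pinned pillar is at (535,278), with its pins near (558,260) and (527,292). The scene view agrees: slab at (513,295), pins at (262,310) and (232,338).

```bash
cat > m.py <<'E'
from h import *
c=load('top');q=cloud(c);im=c['img']
s=.64
def crop(u0,v0,u1,v1,k): return cv2.resize(im[v0:v1,u0:u1,::-1],None,fx=k,fy=k,interpolation=cv2.INTER_CUBIC)
a=crop(140,180,200,235,6);b=crop(305,150,380,205,6)
cv2.imwrite('pics/crop1.png',np.hstack([a,b]))
# slab mask
z=q[...,2]
m=(z>.022)&(z<.06); m[:, :140]=0;m[:,200:]=0;m[:180]=0;m[235:]=0
n,l,st,ce=cv2.connectedComponentsWithStats(m.astype('u1') if 0 else m.astype(np.uint8))
for i in range(1,n):
    if st[i,4]>30:
        p=q[l==i]; print(i,st[i],p.mean(0).round(4),np.percentile(p[:,2],[5,50,95]).round(4)); 
        r=cv2.minAreaRect((p[:,:2]*1000).astype(np.float32)); print(r)
sub=z[185:232,145:195]
print('bench z',np.nanmedian(z[260:275,150:160]))
# pins: near z ~ .154
m=(z>.14)&(z<.17);m[:, :305]=0;m[:,380:]=0;m[:150]=0;m[205:]=0
for v,u in np.argwhere(m): print(u,v,q[v,u].round(4))
for n2,(u0,u1,v0,v1) in {'box':(410,465,115,152)}.items():
    print(n2,np.nanpercentile(z[v0:v1,u0:u1],[50,95]))
E
python3 m.py
```

```text
1 [147 190  43  35 742] [0.4457 0.393  0.0349] [0.0277 0.0352 0.0411]
((446.6988830566406, 395.7177734375), (75.98638916015625, 137.44769287109375), 31.05324363708496)
bench z 0.00039264546056105853
357 164 [ 0.5827 -0.2119  0.1503]
358 164 [ 0.5817 -0.2132  0.1575]
359 164 [ 0.5824 -0.2175  0.153 ]
356 165 [ 0.5797 -0.2091  0.149 ]
357 165 [ 0.5791 -0.211   0.1537]
359 165 [ 0.5792 -0.2172  0.1538]
357 166 [ 0.5761 -0.2113  0.1524]
358 166 [ 0.5757 -0.2135  0.1559]
359 166 [ 0.5765 -0.218   0.1508]
337 185 [ 0.5166 -0.1503  0.1443]
338 185 [ 0.5161 -0.1522  0.1501]
339 185 [ 0.5158 -0.1546  0.1532]
337 186 [ 0.5127 -0.1487  0.1518]
338 186 [ 0.5126 -0.1515  0.1534]
339 186 [ 0.5126 -0.1544  0.1543]
340 186 [ 0.5127 -0.1576  0.1537]
337 187 [ 0.5097 -0.149   0.1506]
338 187 [ 0.5096 -0.1516  0.1526]
339 187 [ 0.5095 -0.1545  0.154 ]
box [0.1703825  0.19144931]
```

View pics/crop1.png

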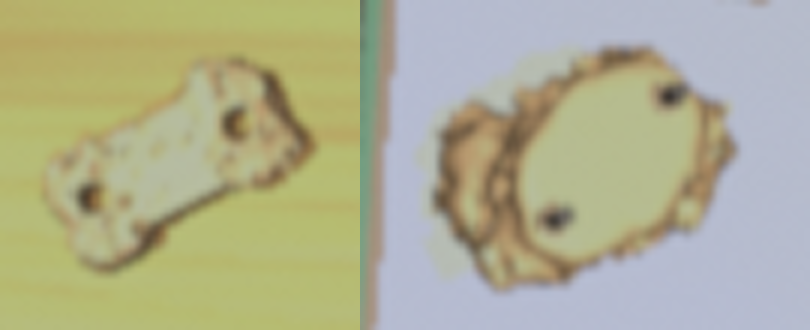

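The crop confirms the cream bone-shaped slab, with holes at native pixels (155,213) and (179.5,200.5). The pin tips are at about (0.579,-0.214) and (0.5125,-0.152), z=0.154 as expected and 90.7 mm apart against 90 nominal. Next I move above the slab for a close look.

>>> {"method": "arm_command", "body": {"xyz": [[34,27,6],[34,27,6],[34,27,6],[34,27,6],[34,27,6],[34,27,6],[34,27,6],[34,27,6],[34,27,6]], "spin": [5,5,5,5,5,5,5,5,5], "jaw": 1}}

```text
time: 1.0
tool_pos: [0.4807, -0.251, 0.4587]
tool_rot: [-3.141, -0.0, 1.126]
contact_force: [-0.4, -0.7, 0.3]
opening: 0.092
grip_force: 0.0
```

>>> {"method": "arm_command", "body": {"xyz": [[-2,46,0],[-2,46,0],[-2,46,0],[-2,46,0],[-2,46,0],[-2,46,0],[-2,46,0],[-2,46,0],[-2,46,0],[-2,46,0],[-2,46,0],[-2,46,0],[-2,46,0],[-2,46,0],[0,0,0],[0,0,0]], "spin": [4,4,4,4,4,4,4,4,4,4,4,4,4,0,0,0]}}

```text
time: 2.6
tool_pos: [0.4512, 0.3924, 0.4577]
tool_rot: [-3.14, 0.001, 2.032]
contact_force: [-0.1, -0.5, -0.7]
opening: 0.0917
grip_force: 0.0
```

Run:
```python
from h import *
c=grab('wrist')
cv2.imwrite('pics/w1.png',cv2.resize(c['img'][:,:,::-1],(800,600)))
o=observe();print(o['time'],o['tool_pos'],np.degrees(o['tool_rot']),o['qpos'])
print(c['world_from_camera'],c['fx'])
```

```text
2.65 [0.45144406 0.39135923 0.45805898] [-1.79917523e+02  3.97306426e-02  1.16323820e+02] [ 5.86121755e-01  4.47510977e-01  1.21511366e+00 -5.08068626e-04
  1.48048360e+00  1.26731137e-01]
[[ 8.95976573e-01 -4.24583619e-01 -1.30210336e-01  4.13116034e-01]
 [ 4.44100230e-01  8.55948255e-01  2.64816108e-01  4.63350142e-01]
 [-9.83271811e-04 -2.95095469e-01  9.55467267e-01  4.35554025e-01]
 [ 0.00000000e+00  0.00000000e+00  0.00000000e+00  1.00000000e+00]] 339.4177964899053
```

View pics/w1.png

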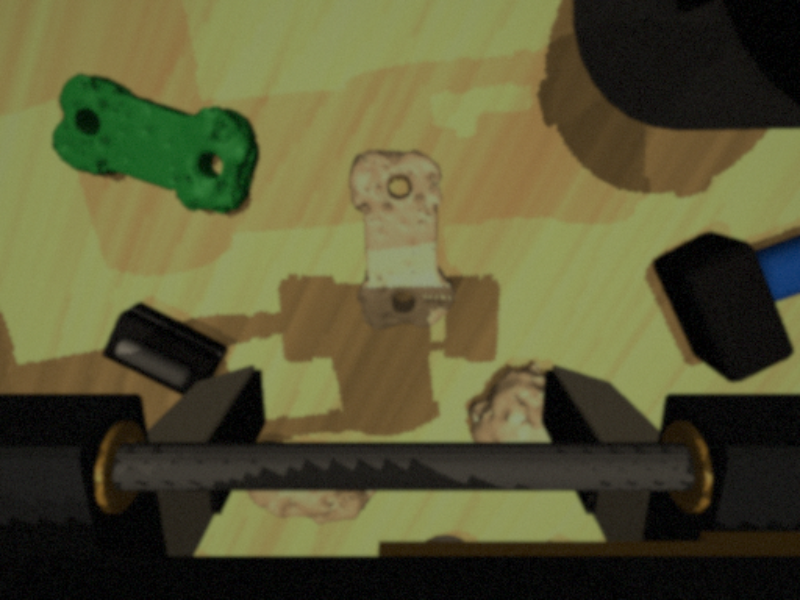

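The wrist view shows the slab upright at centre, with holes at (399,187) and (403,300) in 800x600 pixels. The waist between them lies roughly across the finger line.

```bash
cat >> h.py <<'E'
def ray(c,u,v,z):
    T=np.array(c['world_from_camera']);d=T[:3,:3]@np.array([(u-c['cx'])/c['fx'],-(v-c['cy'])/c['fy'],-1]);o=T[:3,3]
    return o+d*(z-o[2])/d[2]
E
python3 - <<'E'
from h import *
c=load('wrist');q=cloud(c);z=q[...,2];g=c['img'].astype(int).sum(2)
# depth-based slab mask and holes
m=(z>.015)&(z<.06);w=np.zeros_like(m);w[90:215,215:300]=1;m&=w
n,l,st,ce=cv2.connectedComponentsWithStats(m.astype(np.uint8));i=1+st[1:,4].argmax();m=(l==i).astype(np.uint8)
print(st[i]); p=q[m>0];print('zs',np.percentile(p[:,2],[5,50,95]),'bench',np.nanmedian(z[60:80,290:320]))
cs,h=cv2.findContours(m,cv2.RETR_CCOMP,cv2.CHAIN_APPROX_NONE)
for k,cc in enumerate(cs):
    if h[0,k,3]>=0 and len(cc)>5:
        (u,v),r=cv2.minEnclosingCircle(cc);print('hole',u,v,r,ray(c,u,v,.036))
A=ray(c,255.2,119.5,.036);B=ray(c,257.8,191.8,.036)
print(A,B,np.linalg.norm(A-B),np.degrees(np.arctan2(*(A-B)[1::-1])))
M=(A+B)/2;x=(A-B)[:2]/np.linalg.norm((A-B)[:2]);y=np.array([-x[1],x[0]])
r=(p[:,:2]-M[:2]);a=r@x;b=r@y;hi=p[:,2]>.03
for lo in range(-70,70,10):
    s=(a>lo/1e3)&(a<(lo+10)/1e3)&hi
    if s.sum()>5: print(lo,(np.percentile(b[s],[1,99])*1e3).round(1),p[s,2].mean().round(4))
print('mid',M)
E
```

```text
[ 223   97   69  115 5459]
zs [0.0283183  0.03347333 0.03613476] bench -0.0018845029806477676
hole 257.5 191.0 7.566473007202148 [0.46486231 0.35724121 0.036     ]
hole 255.0 118.5 8.139510154724121 [0.42363958 0.43397602 0.036     ]
[0.4243445  0.43306677 0.036     ] [0.46564717 0.35648687 0.036     ] 0.08700799865062618 118.3398033058958
-70 [-18.5  28.2] 0.031
-60 [-34.8  31. ] 0.0328
-50 [-40.4  35.6] 0.035
-40 [-37.1  35. ] 0.0356
-30 [-30.1  28.8] 0.0341
-20 [-26.6  27.8] 0.0339
-10 [-25.7  27.3] 0.034
0 [-26.   27.9] 0.034
10 [-27.2  27.4] 0.0339
20 [-27.3  28.2] 0.0335
30 [-29.7  34.6] 0.033
40 [-28.8  36.4] 0.0327
50 [-28.9  33.7] 0.0324
60 [-22.3  29.9] 0.0316
mid [0.44499583 0.39477682 0.036     ]
```

>>> {"method": "arm_command", "body": {"xyz": [[-6,4,-40],[0,0,-40],[0,0,-40],[0,0,-40],[0,0,-40],[0,0,-8],[0,0,0],[0,0,0]], "spin": [2,0,0,0,0,0,0,0]}}

```text
time: 3.45
tool_pos: [0.4465, 0.3954, 0.2529]
tool_rot: [3.138, -0.0, 2.064]
contact_force: [0.2, 1.0, 0.3]
opening: 0.0918
grip_force: 0.0
```

Run:
```python
from h import *
c=grab('wrist')
cv2.imwrite('pics/w2.png',c['img'][:,:,::-1])
o=observe();print(o['time'],o['tool_pos'],np.degrees(o['tool_rot']))
q=cloud(c);z=q[...,2]
R=o['tool_rot'][2];x=np.array([np.cos(R),np.sin(R)]);y=np.array([-x[1],x[0]])
m=(z>.026)&(z<.05);p=q[m];r=p[:,:2]-o['tool_pos'][:2];a=r@x;b=r@y
for lo in range(-70,80,8):
    s=(a>lo/1e3)&(a<(lo+8)/1e3)&(abs(b)<.042)
    if s.sum()>5: print(lo,(np.percentile(b[s],[1,99])*1e3).round(1),s.sum(),p[s,2].mean().round(4))
```

```text
3.5 [0.44637389 0.39558165 0.25328386] [ 1.79753585e+02 -2.31630251e-02  1.18263897e+02]
-70 [-14.9  26.6] 33 0.0302
-46 [-39.3  38.3] 188 0.035
-38 [-36.2  36.1] 1291 0.0354
-30 [-29.8  32. ] 1146 0.034
-22 [-25.5  28.8] 965 0.0338
-14 [-24.6  28.9] 980 0.034
-6 [-24.9  29.2] 1058 0.0339
2 [-24.7  29.3] 1052 0.0339
10 [-24.9  29. ] 1115 0.0339
18 [-24.8  29.5] 1181 0.0335
26 [-27.4  35.6] 1308 0.033
34 [-28.   38.1] 1297 0.0324
42 [-27.4  38.4] 1144 0.0324
50 [-27.2  37.1] 1466 0.0323
58 [-23.5  33.5] 1327 0.0312
66 [-11.9  27.4] 105 0.029
```

View pics/w2.png

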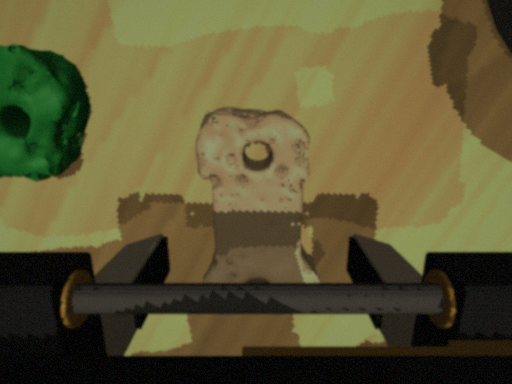

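The slab sits centred between the open fingers (waist near pixel (258,230), front hole at (257,155)). It is about 2 mm off towards +y of the tool, so I correct that, descend and grip at 28 N.

>>> {"method": "arm_command", "body": {"xyz": [[-2,-1,-15],[0,0,-15],[0,0,-15],[0,0,-14],[0,0,-12],[0,0,0],[0,0,0]], "spin": [0,0,0,0,0,0,0]}}

```text
time: 4.2
tool_pos: [0.4437, 0.3946, 0.1801]
tool_rot: [3.141, -0.0, 2.065]
contact_force: [-0.3, 0.2, 0.9]
opening: 0.0917
grip_force: 0.0
```

>>> {"method": "arm_command", "body": {"xyz": [[0,0,0],[0,0,0],[0,0,0],[0,0,0],[0,0,0],[0,0,0],[0,0,0],[0,0,0],[0,0,0],[0,0,0]], "spin": [0,0,0,0,0,0,0,0,0,0], "jaw": -1, "squeeze": 28}}

```text
time: 5.2
tool_pos: [0.4437, 0.3946, 0.1799]
tool_rot: [3.141, -0.0, 2.065]
contact_force: [2.8, 1.8, -0.2]
opening: 0.0561
grip_force: 28.0
```

>>> {"method": "arm_command", "body": {"xyz": [[0,0,5],[0,0,10],[0,0,20],[0,0,30],[0,0,35],[0,0,35],[0,0,35],[0,0,35],[0,0,35],[0,0,25],[0,0,15],[0,0,0],[0,0,0]], "spin": [0,0,0,0,0,0,0,0,0,0,0,0,0]}}

```text
time: 6.5
tool_pos: [0.4431, 0.3943, 0.4591]
tool_rot: [-3.14, 0.0, 2.065]
contact_force: [-0.0, 0.4, -4.0]
opening: 0.0561
grip_force: 28.0
```

Run:
```python
from h import *
a=grab('scene');b=grab('top');w=grab('wrist')
cv2.imwrite('pics/lift.png',np.hstack([cv2.resize(a['img'],(400,300)),cv2.resize(w['img'],(400,300))])[:,:,::-1])
c=b;q=cloud(c);im=c['img'].astype(int)
z=q[...,2]
# glass rim by green edge colour in top view, cast at z=.21
m=((im[...,1]-im[...,0]>15)&(im[...,1]-im[...,2]>-5)).astype(np.uint8);m[:,:285]=0;m[:90]=0;m[260:]=0;m[:,490:]=0
n,l,st,ce=cv2.connectedComponentsWithStats(m);i=1+st[1:,4].argmax();v,u=np.nonzero(l==i)
P=np.array([ray(c,uu,vv,.21)[:2] for uu,vv in zip(u,v)]);print(cv2.minAreaRect((P*1000).astype(np.float32)),len(P))
o=observe();print(o['tool_pos'],np.degrees(o['tool_rot']),o['opening'],o['grip_force'],o['contact_force'])
```

```text
((553.5274658203125, -289.3077697753906), (504.8573913574219, 402.23394775390625), 86.75132751464844) 1883
[0.44335922 0.3944117  0.45814932] [-1.79821309e+02  1.96418636e-02  1.18296293e+02] 0.05597496565053547 27.99740821123123 [ 0.60353338 -0.32806574 -4.46216764]
```

View pics/lift.png

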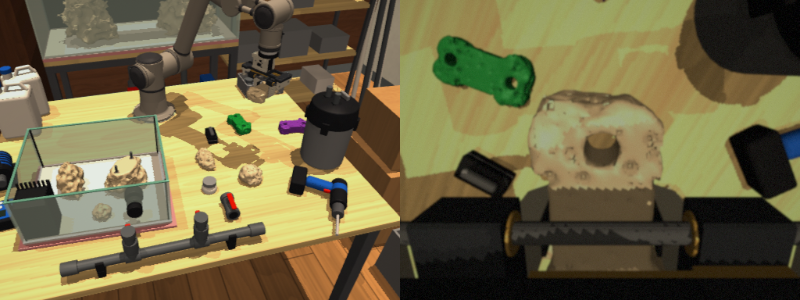

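The slab is held level at 28 N with about 4.4 N of weight, and nothing else has moved (wrist view on the right, visible hole at about (602,148)). Tank rim fit: 505x402 mm, centred at (0.554,-0.289), which matches the given size. Now I carry it over.

>>> {"method": "arm_command", "body": {"xyz": [[2,-10,0],[4,-20,0],[5,-30,0],[7,-40,0],[8,-42,0],[8,-42,0],[8,-42,0],[8,-42,0],[8,-42,0],[8,-42,0],[8,-42,0],[8,-42,0],[8,-42,0],[7,-42,0],[5,-35,0],[4,-30,0],[2,-20,0],[1,-12,0],[0,0,0],[0,0,0]], "spin": [0,0,1,1,1,1,1,2,2,2,2,2,1,1,1,1,0,0,0,0]}}

```text
time: 8.65
tool_pos: [0.5525, -0.2217, 0.4597]
tool_rot: [3.141, -0.001, 2.397]
contact_force: [-0.3, 0.9, -4.6]
opening: 0.0558
grip_force: 28.0
```

```bash
cat > k.py <<'E'
from h import *
a=grab('scene');b=grab('top');w=grab('wrist')
o=observe();t=o['tool_pos'];R=o['tool_rot'][2];x=np.array([np.cos(R),np.sin(R)]);y=np.array([-x[1],x[0]])
print(o['time'],t,np.degrees(o['tool_rot']),o['opening'],o['grip_force'],o['contact_force'])
q=cloud(w);z=q[...,2];zt=t[2]-.18+.034
m=(abs(z-zt)<.010).astype(np.uint8);cs,h=cv2.findContours(m,cv2.RETR_CCOMP,cv2.CHAIN_APPROX_NONE)
for k,cc in enumerate(cs):
    if h[0,k,3]>=0 and cv2.contourArea(cc)>150:
        (u,v),r=cv2.minEnclosingCircle(cc);e=cv2.fitEllipse(cc);H=ray(w,*e[0],zt-.001)[:2]-t[:2]
        print('hole',e,'rel tool',(H@x*1e3).round(1),(H@y*1e3).round(1))
cv2.imwrite('pics/k%d.png'%int(o['time']*100),np.hstack([cv2.resize(a['img'][110:310,0:266],(400,300)),cv2.resize(w['img'],(400,300))])[:,:,::-1])
for n,c in(('scene',a),('top',b),('wrist',w)):
    q=cloud(c);z=q[...,2];m=((z>.132)&(z<.165)&(q[...,0]>.45)&(q[...,0]<.65)&(q[...,1]>-.27)&(q[...,1]<-.1)).astype(np.uint8)
    nn,l,st,ce=cv2.connectedComponentsWithStats(m)
    for i in range(1,nn):
        if st[i,4]>5:
            p=q[l==i];print(n,st[i],p.mean(0).round(4),'top',np.percentile(p[:,2],95).round(4))
E
python3 k.py; ls pics
```

```text
8.8 [ 0.55259198 -0.22114862  0.46003208] [1.79977530e+02 2.70179154e-03 1.37388394e+02] 0.05554844638656518 27.99750119447708 [ 0.61023029 -0.63954033 -4.82589253]
hole ((257.643798828125, 188.0298614501953), (38.19657516479492, 44.04660415649414), 85.78994750976562) rel tool 45.7 2.0
scene [166 194   4   8  26] [ 0.5161 -0.1564  0.1463] top 0.156
scene [147 211   4   8  27] [ 0.5819 -0.2167  0.1471] top 0.157
top [355 164   5   4  13] [ 0.578  -0.2132  0.146 ] top 0.1535
top [336 185   5   3  12] [ 0.5127 -0.1517  0.1498] top 0.1583
wrist [279  95  13  13 133] [ 0.5124 -0.1562  0.1506] top 0.153
1.png
crop1.png
k880.png
lift.png
scene.png
top.png
w1.png
w2.png
```

>>> {"method": "arm_command", "body": {"xyz": [[10,-10,0],[20,-20,0],[20,-20,0],[15,-10,0],[0,0,0],[0,0,0],[0,0,0]], "spin": [0,0,0,0,0,0,0]}}

```text
time: 9.5
tool_pos: [0.6172, -0.2815, 0.46]
tool_rot: [3.141, -0.0, 2.397]
contact_force: [-1.0, -0.5, -3.8]
opening: 0.0558
grip_force: 28.0
```

```bash
cp wrist.npz wrist_a.npz; python3 k.py
python3 - <<'E'
from h import *
a=load('wrist_a')['img'];b=load('wrist')['img']
cv2.imwrite('pics/ab.png',np.hstack([cv2.resize(i[40:240,160:360],(400,400)) for i in(a,b)])[:,:,::-1])
E
```

```text
9.65 [ 0.61715134 -0.28180995  0.46044139] [1.79985289e+02 3.23938160e-02 1.37326451e+02] 0.055868465197585176 27.997443079948425 [-0.18974829  0.43583438 -3.2853915 ]
hole ((257.682861328125, 187.94680786132812), (37.95505142211914, 43.83024597167969), 87.80753326416016) rel tool 45.8 1.9
scene [166 194   4   9  27] [ 0.5164 -0.1562  0.1458] top 0.1564
scene [147 211   4   9  28] [ 0.583  -0.2166  0.1474] top 0.1571
top [355 164   5   4  15] [ 0.5785 -0.2126  0.1488] top 0.1563
top [336 185   5   3  11] [ 0.5126 -0.1521  0.1506] top 0.1562
wrist [280  96  14  13 136] [ 0.5789 -0.2168  0.1506] top 0.1534
```

View pics/ab.png

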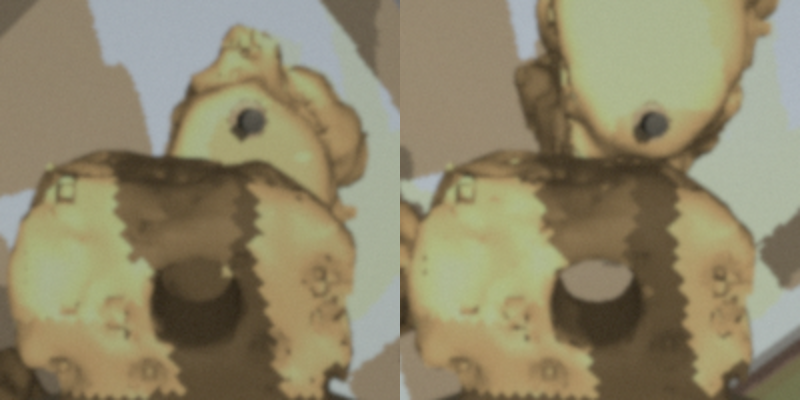

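In both crops the pin tip shows as a grey disc: pin_a at (251,120) in the left one, pin_b at (253,124) in the right one. The held rock's hole is at about (200,305). I use the hole offset (45.8, 1.9 against the true 45, 0) to correct the wrist camera's bias.

Run:
```python
from h import *
P=[]
for n,u,v in(('wrist_a',251,120),('wrist',253,124)):
    w=load(n);R=np.radians(137.36);x=np.array([np.cos(R),np.sin(R)]);y=np.array([-x[1],x[0]])
    g=w['img'][88:114,272:300].astype(int);print(n,(g.max(2)).min())
    sat=g.max(2)-g.min(2);m=((sat<30)&(g.max(2)<130)&(g.max(2)>70)).astype(np.uint8)
    k,l,st,ce=cv2.connectedComponentsWithStats(m);i=1+st[1:,4].argmax();print('grey blob',ce[i]+[272,88],st[i])
    p=ray(w,160+u/2-.25,40+v/2-.25,.154)[:2];print('raw',p,'corr',p-.0008*x-.002*y);P.append(p-.0008*x-.002*y)
d=P[0]-P[1];print(np.linalg.norm(d),np.degrees(np.arctan2(d[1],d[0])),(P[0]+P[1])/2)
```

```text
wrist_a 44
grey blob [285.18253968 100.74603175] [  5   6  15  15 126]
raw [ 0.51173888 -0.155842  ] corr [ 0.51368215 -0.15491267]
wrist 40
grey blob [286.14179104 102.48507463] [  6   8  16  14 134]
raw [ 0.57819703 -0.21693235] corr [ 0.58014031 -0.21600301]
0.09027024416915336 137.40984001820263 [ 0.54691123 -0.18545784]
```

>>> {"method": "arm_command", "body": {"xyz": [[-8,11,0],[-15,20,0],[-20,27,0],[-16,22,0],[-8,11,0],[-4,5,0],[0,0,-20],[0,0,-20],[0,0,-20],[0,0,-20],[0,0,-10],[0,0,0],[0,0,0]], "spin": [0,0,0,0,0,0,0,0,0,0,0,0,0]}}

```text
time: 10.95
tool_pos: [0.5468, -0.1868, 0.3705]
tool_rot: [3.141, 0.001, 2.396]
contact_force: [0.8, 1.0, -4.0]
opening: 0.0561
grip_force: 28.0
```

```bash
python3 k.py;  python3 - <<'E'
from h import *
a=load('scene')['img'];b=load('wrist')['img']
cv2.imwrite('pics/cd.png',np.hstack([cv2.resize(a[140:240,100:233],(532,400),interpolation=cv2.INTER_CUBIC),cv2.resize(b[140:240,220:286],(264,400))])[:,:,::-1])
E
```

```text
11.1 [ 0.54673866 -0.18665212  0.37095656] [1.79959058e+02 1.26493847e-01 1.37294370e+02] 0.05592595096815312 27.997458279132843 [ 0.23951849 -0.21029913 -4.32662383]
hole ((257.6046142578125, 187.93795776367188), (38.217586517333984, 43.76350021362305), 87.06597137451172) rel tool 45.3 1.9
scene [166 194   4   8  24] [ 0.5161 -0.1561  0.1463] top 0.1556
scene [147 211   4   8  27] [ 0.5824 -0.2167  0.1475] top 0.1566
```

View pics/cd.png

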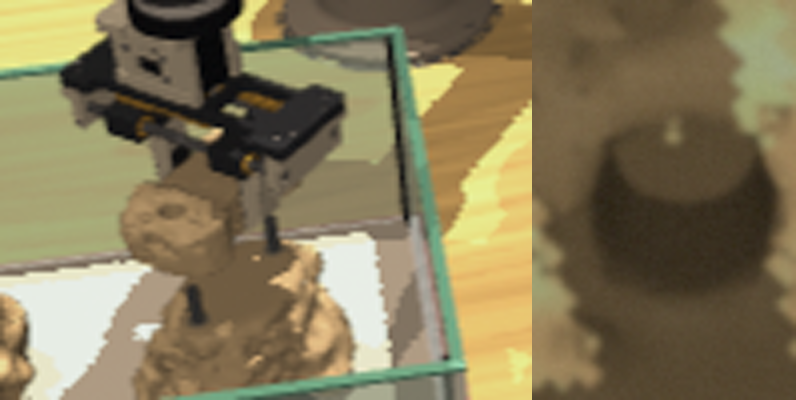

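The scene crop shows the rock level above the pins: pin_b tip at (193,288), pin_a at (271,212), and the rock's pin_b-side hole at (171,212). I check hole against pin in this same view.

Run:
```python
from h import *
c=load('scene')
H=ray(c,100+171/4,140+212/4,.371-.18+.034);B=ray(c,100+193/4,140+288/4,.154)
A=ray(c,100+271/4,140+214/4,.154)
print('hole',H,'pin_b',B,'diff',H-B,'pin a',A,np.linalg.norm(A-B))
q=cloud(c);z=q[...,2]
# underside: lowest points of rock in scene
s=q[180:212,128:160].reshape(-1,3);s=s[(s[:,2]>.17)];print(np.percentile(s[:,2],[1,5,95,99]))
```

```text
hole [ 0.5813834  -0.22057412  0.225     ] pin_b [ 0.57894989 -0.21603535  0.154     ] diff [ 0.00243351 -0.00453877  0.071     ] pin a [ 0.50851428 -0.15427144  0.154     ] 0.09368007371441547
[0.19471864 0.19854826 0.23232792 0.27403592]
```

>>> {"method": "arm_command", "body": {"xyz": [[0,1,-8],[0,0,-8],[0,0,-6],[0,0,-4],[0,0,0],[0,0,0],[0,0,0]], "spin": [0,0,0,0,0,0,0]}}

```text
time: 11.8
tool_pos: [0.5466, -0.1856, 0.3441]
tool_rot: [3.141, 0.001, 2.396]
contact_force: [0.3, -0.2, -3.9]
opening: 0.0557
grip_force: 28.0
```

```bash
python3 k.py
python3 - <<'E'
from h import *
a=load('scene')['img'];b=load('top')['img']
u=cv2.resize(a[185:225,125:185],(720,480),interpolation=cv2.INTER_LANCZOS4)
u=np.clip(u.astype(float)*1.4,0,255).astype(np.uint8)
cv2.imwrite('pics/ef.png',u[:,:,::-1])
E
```

```text
11.95 [ 0.5465659  -0.18553729  0.34404822] [1.79985565e+02 3.43425830e-02 1.37296674e+02] 0.05588304244286529 27.99730896949768 [-0.17992535  0.40272984 -4.1513537 ]
hole ((257.5876770019531, 187.8811798095703), (37.94295883178711, 43.866554260253906), 86.62458801269531) rel tool 45.6 2.0
scene [147 216   4   4  13] [ 0.5837 -0.217   0.1381] top 0.144
wrist [208 115  16   2  23] [ 0.4807 -0.1531  0.1642] top 0.165
wrist [184 122   3   3   8] [ 0.4734 -0.1658  0.1646] top 0.1648
wrist [253 170  13   4  34] [ 0.5153 -0.1584  0.1521] top 0.1529
```

View pics/ef.png

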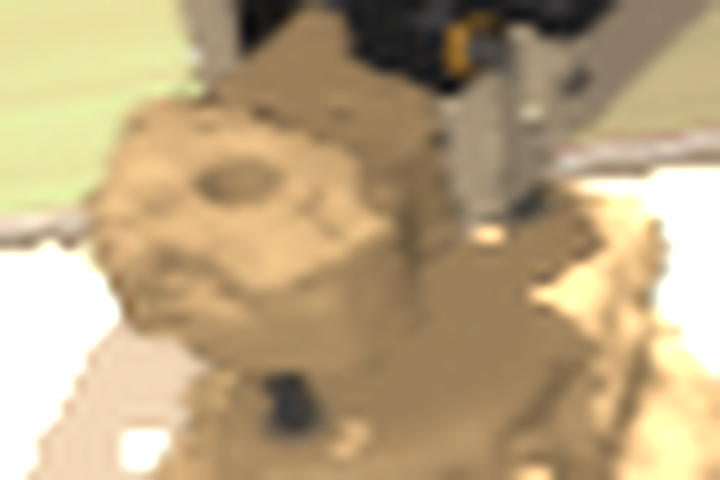

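The rock is low over the pins: pin_b shaft at (290,400), directly under the hole at (240,182). The wrist camera now sees the pin_a tip through its hole, about 0.7 mm off laterally. One close crop will confirm this.

Run:
```python
from h import *
c=load('wrist');b=c['img'][155:225,222:292]
u=cv2.resize(b,(560,560),interpolation=cv2.INTER_CUBIC);u=np.clip(u.astype(float)*1.8,0,255).astype(np.uint8)
cv2.imwrite('pics/gh.png',u[:,:,::-1])
q=cloud(c);z=q[...,2]
for v in range(164,190,1): print(v,*(z[v,238:280:3]*1000).round(0).astype(int))
```

```text
164 198 198 197 199 198 197 197 197 197 197 197 -9223372036854775808 197 197
165 198 198 197 197 196 198 198 197 197 197 197 198 198 197
166 197 198 197 198 198 197 199 197 197 197 197 198 197 197
167 197 196 199 197 197 197 197 197 197 197 198 198 197 197
168 197 198 199 197 197 198 197 197 197 197 197 198 199 196
169 197 197 198 198 198 197 197 196 197 198 196 197 197 197
170 196 196 196 197 196 196 196 152 198 197 197 197 196 197
171 196 196 196 198 124 152 153 153 152 152 196 197 197 196
172 197 197 196 196 122 122 152 152 152 121 121 197 197 197
173 197 197 195 121 122 123 151 152 152 123 122 122 197 197
174 196 197 121 122 122 123 122 122 122 121 123 121 192 197
175 196 195 121 123 122 122 122 122 122 121 122 122 123 198
176 196 122 122 121 121 121 123 122 121 122 123 122 123 197
177 197 122 122 122 122 122 122 122 123 122 123 123 122 198
178 196 122 122 123 124 122 122 122 122 122 122 123 123 197
179 195 122 121 121 122 122 122 122 122 121 122 121 123 195
180 174 121 122 122 123 122 121 122 122 122 122 122 122 177
181 174 122 122 123 122 122 122 122 122 122 121 121 121 176
182 175 166 123 122 123 122 122 121 122 122 122 123 166 177
183 175 166 123 121 124 121 122 122 122 123 122 122 168 178
184 178 168 121 123 122 123 122 122 121 123 121 122 170 178
185 179 169 122 122 122 121 122 123 123 123 123 122 172 179
186 180 170 123 122 123 -9223372036854775808 121 122 121 121 122 167 172 179
187 180 172 166 122 122 122 122 122 123 122 123 168 173 180
188 182 175 167 122 123 122 121 122 122 122 165 169 174 181
189 183 175 170 166 123 122 121 122 122 123 166 171 176 181<stdin>:6: RuntimeWarning: invalid value encountered in cast
```

View pics/gh.png

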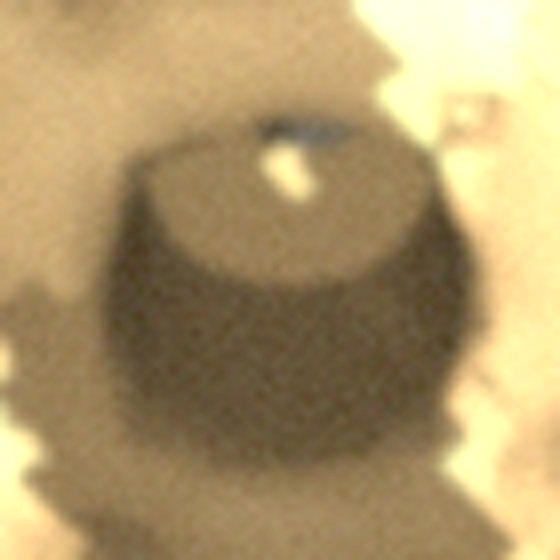

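The crop shows the hole's lower mouth as a lens centred at (290,205), ending at y=285. The pin tip's near edge is at (300,145), well inside the hole. I compute the residual from those two edges.

Run:
```python
from h import *
w=load('wrist');t=np.array([.54657,-.18554]);R=np.radians(137.3);x=np.array([np.cos(R),np.sin(R)]);y=np.array([-x[1],x[0]])
f=lambda u,v,z:((ray(w,u,v,z)[:2]-t)@np.c_[x,y]*1e3).round(1)
print('pin edge',f(259.3,173.4,.154),'hole low edge',f(258.2,190.3,.164))
print('lens L/R',f(241,178,.164),f(275.5,178,.164))
q=cloud(w);z=q[...,2];print(np.nanmedian(z[185,245:272]),)
```

```text
pin edge [41.   1.1] hole low edge [35.   1.7]
lens L/R [41.1 10. ] [41.1 -6.6]
0.1222875283970819
```

>>> {"method": "arm_command", "body": {"xyz": [[-1,1.5,0],[0,0,0],[0,0,0],[0,0,0],[0,0,0],[0,0,0]], "spin": [0,0,0,0,0,0]}}

```text
time: 12.55
tool_pos: [0.5455, -0.184, 0.3437]
tool_rot: [3.142, 0.0, 2.396]
contact_force: [-0.4, -0.4, -4.2]
opening: 0.0557
grip_force: 28.0
```

Run:
```python
from h import *
o=observe();t=o['tool_pos'];print(t,np.degrees(o['tool_rot']),o['contact_force'],o['grip_force'])
w=grab('wrist');z=cloud(w)[...,2]
m=(z>.147)&(z<.157);m[:160]=0;m[195:]=0;m[:,:240]=0;m[:,280:]=0
v,u=np.nonzero(m);print('pin px',u.min(),u.max(),v.min(),v.max())
R=o['tool_rot'][2];x=np.array([np.cos(R),np.sin(R)]);y=np.array([-x[1],x[0]])
print('pin centre ~',(ray(w,(u.min()+u.max())/2,v.max()+.4,.154)[:2]-t[:2])@np.c_[x,y]*1e3+[5,0],'hole 44-45.6, 1.7-2.0')
```

```text
[ 0.54551835 -0.18403418  0.34372791] [1.79995327e+02 1.55976178e-03 1.37294359e+02] [-0.44077984 -0.36910314 -4.1756856 ] 27.997326850891113
pin px 250 266 170 177
pin centre ~ [44.08314823  1.82450147] hole 44-45.6, 1.7-2.0
```

The pin is now within about 1 mm of the hole centre, with a gap of about 10 mm. The slab is level and the only load on the wrist is its own weight. Handing in.

```bash
python3 -c "
from cell import *
print(hand_in())"
```

```text
the job is handed in; nothing more can be done
None
```

The job is handed in: the arm is holding the shelf rock level at 28 N, touching nothing, its underside about 10 mm above the pin tips; hole-to-pin alignment measured about 1 mm at pin_a, while pin_b, hidden from the wrist camera, relies on the measured 90 mm spacing and matching angle.

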